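Move the market tray's divider to the green notch

ROBOT

A 6-joint arm with a two-finger parallel gripper is mounted at the origin on the work surface. World frame = base frame: x ahead of the robot, y to its left, z up, the work surface at z = 0. Lengths are in m, angles in rad, forces in N, time in s.
With the tool pointing down it reaches from about 0.35 to 0.775 m from the base axis. Payload 5.5 kg.
Tool frame: the origin (TCP) lies between the finger pads; the fingertips stand 19 mm ahead of it and the grasp point (between the pads) is the TCP; z points along the fingers, x is the direction in which the jaws open and shut, and the axes are right-handed (so a half turn about z gives the same grasp; the last joint's range is limited). The gripper opens to 85 mm and grips with 20 to 120 N. Pads are 22 mm wide; open, the fingers measure 114 mm over their backs; the gripper's body (76 mm by 85 mm) begins 54 mm behind the grasp point. The pads swing forward as they close: fully open they stand 13 mm farther back than shut.
Start: joints at [1.109, 0.313, 0.046, 1.304, 0, 1.431], TCP at [0.182, 0.546, 0.25] pointing down, gripper open.
Joint ranges: [-2.76, 2.76], [-0.86, 1.69], [-1.03, 1.26], [-2.2, 2.34], [-1.47, 1.5], [-3.14, 3.14]. Speed limits (rad/s): [2.57, 2.57, 3.14, 3.14, 3.14, 3.14].

INTERFACE

Orientations are given as a unit quaternion [w, x, y, z].
In Python, from workcell import env gives the robot as it stands. The module is installed in compiled form; this text tells all that it offers.
- The arm moves only by the tool carry_out, never from a script. Its argument "steps" is a list of rows, each a list of 7 numbers: the gripper command: -1 is shut, 1 is fully open, values between are in proportion, then the shift along the tool's x, y, z in m, then the turn, a rotation vector about the tool's x, y, z in rad. A call has 1 to 20 rows; each row shifts and turns the commanded pose from where the row before left it, along the tool's axes as they then stand; what a row does not reach is not made up. A row lasts 1/8 s, in which the tool goes at most 62.5 mm and 10.7 degrees, less where a joint would pass 70% of its speed; a pose out of reach is approached as far as the arm can. A call with a gripper value outside its range is refused whole. The fingers move at their own pace and stop on an object; "grip_force" is the grip in N (left out, the last holds). Time passes only in rows, so rows that do not move let the fingers close. It gives the time, the measured TCP pose, the force and the opening at its end, in the units of the state.
- env.get_state(): the state, without advancing time (a new reading comes with each control period).
- env.read_camera(name): name is "scene" or "top"; returns a dict with "color" (384x512x3 uint8, red, green, blue), "K" (3x3 intrinsics, pixels), "R" (3x3) and "t" (3): a world point X has camera coordinates R X + t. Camera axes: x right, y down, z forward; pixel columns grow to the right and rows downward; lengths in m; the calibration is good to about 2 mm. A picture is of the moment at which its call begins. There is no depth.
- env.hand_in(): hands the job in, once; it reports no verdict.
The state is a dict: "clock": time; "joint_pos": joint angles; "qvel": joint speeds; "tau": joint torques, N m; "tcp_pos": TCP position; "orientation": TCP orientation; "wrist_force": force on the tool from outside, world axes, zero at the start; "ft_torque": the same for the moment, N m; "finger_gap": finger opening in m.
Only numpy, scipy, OpenCV 4.12 (cv2) and the standard library are available. Lean on these libraries where they do the work, as an engineer would, in place of code of your own. Each camera call takes 0.05 s, during which the arm holds its last target. There are 200 camera calls.

TASK

On the pink-red display tray, squeeze the white divider's orange release lever against the black grip post behind it, and keep it squeezed while you slide the divider along its notched rail to the notch with the green marker. Then let go so that the lever springs back and locks the divider in that notch. Leave the honey jar standing where it is.

Things in the scene. Friction and masses are not known exactly. Their poses are not given: they have to be found in the camera images.
- grip (a point): Squeeze point on the divider frame, 112 mm over the table, midway between the outer faces of squeezed orange lever and black post: centre the grasp here. x: squeeze direction, lever to post; y: along the rail (sliding, about 2 N); z up. Plates 26 mm wide in y, tops at 130 mm. Fixed post 8 mm thick, outer face at x +11 mm. Parts below and beside them reach at most 80 mm over the table.
- green_stop (a point): Where the squeeze point is to end: there the frame is locked mid-notch at the green marker. Same height and axes as grip, 45 or 90 mm along the rail, either way. In the air, 106 mm above the green marker's foot and 50 mm to its -x side. Markers: leaning plates 30 x 32 mm on the tray's edge beyond the rail. Frame starts in the middle one of 5 notches (45 mm apart), which has no marker.
- lever (a joint): Angle of the sprung orange lever, rad. 0: free, pawl in a notch, leaning from the post, outer face at x -30 mm of grip (-33 at its top; 41 mm over both plates). 0.2: upright, fully squeezed, x -11 mm (22 mm over both). Above 0.11 the frame slides. 3 to 7 N squeeze; grip with 20 N or more. Locks if let go within 5 mm of a notch's centre; between notches it stays near 0.1, unlocked.
- honey_jar: Amber honey jar with a brass lid, 60 mm across, 95 mm high, standing loose in the left end of the tray (+y of the rail). Its origin is the centre of its underside, z up. Not to be disturbed.

How it is judged:
On the way, in this order (a step that is already met when the one before it is completed fails the run):
1. the orange lever is squeezed (above 0.11 rad) (value of joint lever above 0.11 rad), for 0.1 s.
2. the divider is at the green notch (within 14 mm) with the lever still squeezed (value of joint lever above 0.11 rad and horizontal distance between grip and green_stop below 0.014 m), for 0.1 s.
At the end, for the whole second after the job is handed in: The divider stands within 12 mm of the centre of the green-marked notch, the lever is sprung back (below 0.04 rad, pawl in the notch) and at rest (horizontal distance between grip and green_stop below 0.012 m and value of joint lever below 0.04 rad and velocity of joint lever below 0.05 rad/s); the robot touches nothing.
It fails at once if the honey jar is shoved more than 30 mm or tipped by more than 0.4 rad (distance of honey_jar from where it was at the start of the episode above 0.03 m or angle between honey_jar's own z axis and vertical above 0.4 rad).
It also fails if it takes over 32 s, if anything falls off the work surface, if the arm or the gripper's body presses on something with over 40 N, if the wrist force passes 120 N, or if a joint passes its speed limit or range.

## Working session

There is one attempt and no reset: what is moved stays moved. The work goes in short steps, Python scripts to look and compute and a tool call to move; the robot and the scene stay as the last step left them, time stands still between calls to the robot, and variables do not carry over. Pictures are saved under pics/ and viewed, about 8 in all and at most 12, crops included, and the job is handed in when it is done.

Besides the shell and the picture viewer there is one more tool, called after ">>>" as name(argument=value, ...) on one line, values as JSON. carry_out: Moves the arm, as the interface text tells. Its arguments: {"type":"object","properties":{"steps":{"type":"array","items":{"type":"array","items":{"type":"number"}}},"grip_force":{"type":"number"}},"required":["steps"]}

```bash
mkdir -p pics; python3 - <<'E'
from workcell import env
import cv2,numpy as np
for n in("scene","top"):
    c=env.read_camera(n); cv2.imwrite(f"pics/{n}0.png",c["color"][:,:,::-1]); np.savez(f"{n}0.npz",**c)
    print(n,c["K"].tolist(),np.round(-c["R"].T@c["t"],3),np.round(c["R"],3).tolist())
s=env.get_state();print(s)
E
```

```text
scene [[365.07619777967676, 0.0, 252.98500780380402], [0.0, 365.07619777967676, 186.6912201392274], [0.0, 0.0, 1.0]] [ 0.867 -0.112  0.623] [[0.443, 0.896, -0.002], [0.698, -0.346, -0.627], [-0.563, 0.277, -0.779]]
top [[403.8237520906362, 0.0, 247.2595998742289], [0.0, 403.8237520906362, 189.41752707294214], [0.0, 0.0, 1.0]] [0.438 0.068 0.899] [[-0.028, -1.0, 0.014], [-0.999, 0.027, -0.046], [0.045, -0.016, -0.999]]
{'clock': 0.1, 'joint_pos': array([ 1.10939117e+00,  3.13923552e-01,  4.51038156e-02,  1.30359386e+00,
       -2.68095832e-05,  1.43120667e+00]), 'qvel': array([ 1.13896306e-03, -2.86812323e-03,  4.83062479e-03, -5.63835974e-04,
       -7.75795479e-05,  3.99007824e-04]), 'tau': array([ 2.22196373e-03, -4.81723559e+01,  2.99245155e+01,  1.26722440e-02,
       -1.36319691e-04,  7.27840870e-06]), 'tcp_pos': array([0.18168942, 0.54510002, 0.2495036 ]), 'orientation': array([ 3.88780507e-04,  8.11260900e-01,  5.84683759e-01, -7.09167546e-04]), 'wrist_force': array([-0.09918129,  0.39948269,  0.01715801]), 'ft_torque': array([ 0.02174592, -0.00974027, -0.01393497]), 'finger_gap': 0.084888819733669}
```

View pics/scene0.png

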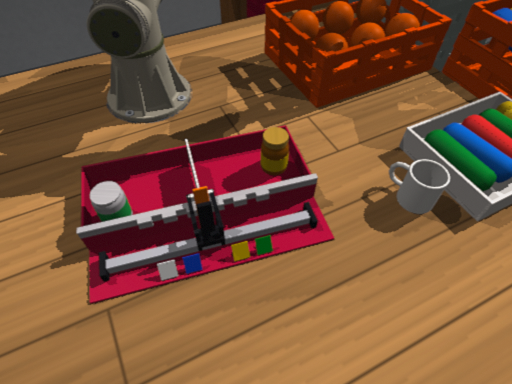

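View pics/top0.png

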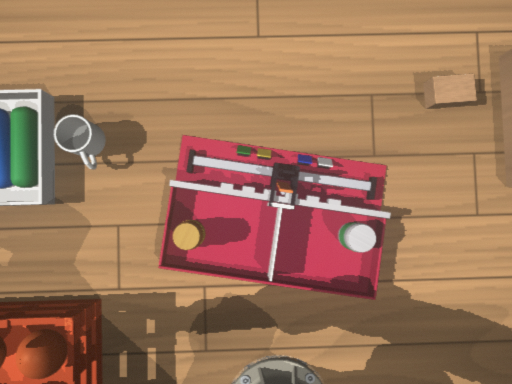

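The trays' divider starts mid-rail. In the scene view the lever is at about (203,195), the post just behind it, and the green marker at (263,245). In the top view green is at (244,151), the outermost marker on the +y side, so about 90 mm of travel. The jar is at (187,236). I'll crop the top view and measure by colour.

```bash
cat > h.py <<'E'
import numpy as np,cv2
def ray(c,u,v):
    d=c["R"].T@np.linalg.inv(c["K"])@np.array([u,v,1.]); return -c["R"].T@c["t"],d
def onz(c,u,v,z):
    o,d=ray(c,u,v); return o+d*(z-o[2])/d[2]
def two(c1,p1,c2,p2):
    o1,d1=ray(c1,*p1);o2,d2=ray(c2,*p2)
    a=np.linalg.lstsq(np.c_[d1,-d2],o2-o1,rcond=None)[0]
    A,B=o1+a[0]*d1,o2+a[1]*d2; return (A+B)/2,np.linalg.norm(A-B)
def proj(c,X):
    q=c["K"]@(c["R"]@np.asarray(X)+c["t"]); return q[:2]/q[2]
E
python3 - <<'E'
from h import *
cs={n:dict(np.load(n+"0.npz")) for n in("scene","top")}
rois={"scene":(75,330,120,300),"top":(160,395,130,300)}
cols={"green":(45,80),"yellow":(22,34),"blue":(105,130),"orange":(8,17)}
P={}
for n,c in cs.items():
    x0,x1,y0,y1=rois[n]; im=c["color"][y0:y1,x0:x1]; h=cv2.cvtColor(im,cv2.COLOR_RGB2HSV)
    for k,(a,b) in cols.items():
        m=cv2.inRange(h,(a,130,50),(b,255,255)); N,_,s,ce=cv2.connectedComponentsWithStats(m)
        L=[(s[i].tolist()[4],np.round(ce[i]+[x0,y0],1).tolist(),s[i][2:4].tolist()) for i in range(1,N) if s[i][4]>12]
        print(n,k,L)
    cv2.imwrite(f"pics/{n}1.png",cv2.resize({"scene":c["color"][150:290,90:280],"top":c["color"][135:225,180:390]}[n][:,:,::-1],None,fx=3.8,fy=3.8,interpolation=cv2.INTER_CUBIC))
E
```

```text
scene green [(137, [123.4, 210.6], [19, 18]), (32, [104.5, 216.0], [13, 7]), (244, [263.3, 244.5], [17, 20])]
scene yellow [(297, [273.9, 163.9], [27, 18]), (253, [240.2, 250.7], [19, 20])]
scene blue [(274, [192.1, 262.9], [20, 20])]
scene orange [(7993, [194.9, 144.1], [255, 110]), (259, [274.2, 151.0], [28, 21]), (224, [200.6, 194.5], [17, 18]), (827, [81.2, 269.8], [14, 67]), (6626, [255.1, 279.7], [222, 59])]
top green []
top yellow [(80, [263.7, 153.1], [12, 8])]
top blue [(18, [304.3, 161.6], [12, 4])]
top orange [(63, [284.2, 188.7], [16, 11]), (181, [192.7, 232.5], [33, 30])]
```

View pics/scene1.png

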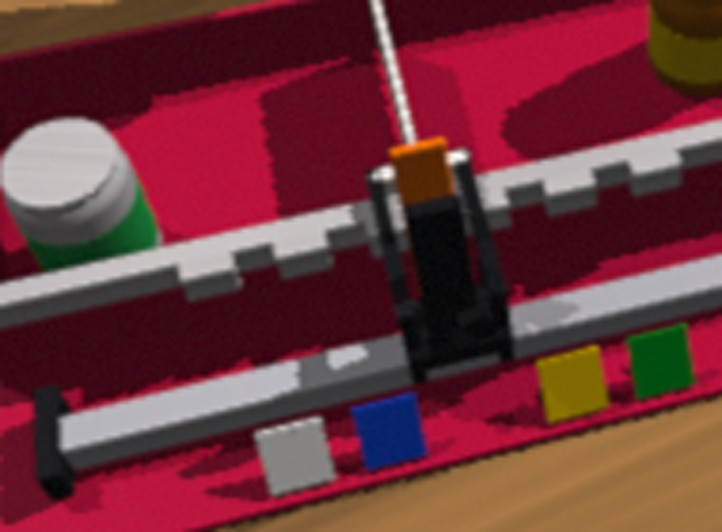

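View pics/top1.png

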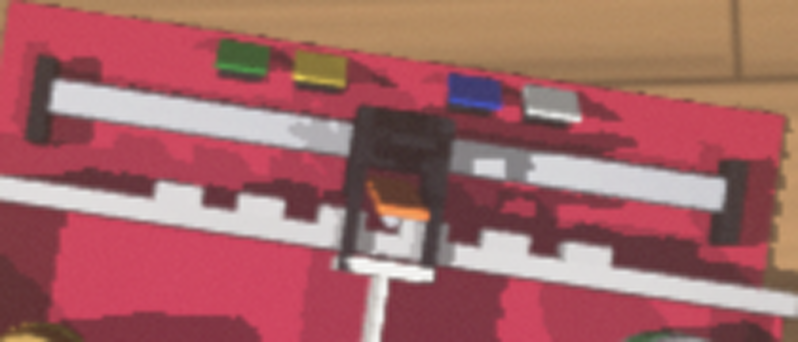

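The scene crop shows the lever's orange top edge from (390,148) to (447,138) and the green marker centred at (661,361). The top crop shows the lever's top strip from (378,208) to (428,217), the post hub at about (405,150), and green, yellow, blue and white at (243,58), (320,69), (475,92) and (551,104). Next I triangulate these.

```bash
python3 - <<'E'
from h import *
s,t=[dict(np.load(n+"0.npz")) for n in("scene","top")]
S=lambda x,y:(90+(x+.5)/3.8-.5,150+(y+.5)/3.8-.5); T=lambda x,y:(180+(x+.5)/3.8-.5,135+(y+.5)/3.8-.5)
M=[]
for a,b in zip([(661,361),(573,384),(390,432),(295,455)],[(243,58),(320,69),(475,92),(551,104)]):
    p,e=two(s,S(*a),t,T(*b)); M.append(p); print(p.round(4),e.round(4))
M=np.array(M); d=(M[0]-M[3])/180; y=M[0]-M[3]; print("len",np.linalg.norm(y)); y[2]=0;y/=np.linalg.norm(y); x=np.array([y[1],-y[0],0])
print("x",x,"y",y,"yaw",np.arctan2(y[1],y[0])-np.pi/2)
for a,b in[((390,148),(378,208)),((447,138),(428,217))]: print("lever end") if 0 else None
# lever top ends: scene right = +y = top left
for a,b in [((447,138),(372,210)),((390,148),(428,218))]:
    p,e=two(s,S(*a),t,T(*b)); print("lev",p.round(4),e.round(4), onz(s,*S(*a),.13).round(4),onz(t,*T(*b),.13).round(4))
mid=onz(s,*S(418.5,143),.13); mid2=onz(t,*T(400,215),.13); print(mid,mid2)
mm=M.mean(0); print("mid markers",mm)
for lab,g in(("lever s",mid+33*x/1e3),("lever t",mid2+33*x/1e3),("markers",mm-.05*x)): print(lab,g.round(4),"along y",(g@y).round(4),"x",(g@x).round(4))
# rail ends top, z~.05
e1=onz(t,*T(50,97),.05);e2=onz(t,*T(725,193),.05);d=e1-e2;print("rail yaw",np.arctan2(d[1],d[0])-np.pi/2,"mid",(e1+e2)/2)
for nm,uv in(("frameL",(355,110)),("frameR",(452,122))): print(nm,onz(t,*T(*uv),.08)@y)
j=onz(t,186,235,.095);print("jar",j)
E
```

```text
[0.5653 0.0592 0.0185] 0.0009
[0.5577 0.0147 0.0187] 0.0013
[ 0.542  -0.0746  0.0184] 0.0015
[ 0.5338 -0.1187  0.0189] 0.0023
len 0.18065191705401226
x [ 0.9846558  -0.17450776  0.        ] y [0.17450776 0.9846558  0.        ] yaw -0.175405838049981
lev [ 0.4706 -0.0042  0.1246] 0.0036 [ 0.4742 -0.007   0.13  ] [ 0.471  -0.0021  0.13  ]
lev [ 0.466  -0.0312  0.127 ] 0.0016 [ 0.4681 -0.0324  0.13  ] [ 0.4662 -0.0301  0.13  ]
[ 0.47117029 -0.0197808   0.13      ] [ 0.46805156 -0.01606591  0.13      ]
mid markers [ 0.54969907 -0.02987267  0.01863831]
lever s [ 0.5037 -0.0255  0.13  ] along y 0.0627 x 0.5004
lever t [ 0.5005 -0.0218  0.13  ] along y 0.0659 x 0.4967
markers [ 0.5005 -0.0211  0.0186] along y 0.0665 x 0.4965
rail yaw -0.16849237653043114 mid [ 0.51019412 -0.01940382  0.05      ]
frameL 0.09279292197509219
frameR 0.04029998151830449
jar [0.38807835 0.17892859 0.095     ]
```

>>> carry_out(steps=[[1, 0, 0, 0, 0, 0, 0.178], [1, 0, 0, 0, 0, 0, 0.178], [1, 0, 0, 0, 0, 0, 0.178], [1, 0, 0, 0, 0, 0, 0.178], [1, 0, 0, 0, 0, 0, 0.178], [1, 0, 0, 0, 0, 0, 0.178], [1, 0, 0, 0, 0, 0, 0.178], [1, 0, 0, 0, 0, 0, 0.178], [1, 0.0335, 0.042, 0, 0, 0, 0], [1, 0.0335, 0.042, 0, 0, 0, 0], [1, 0.0335, 0.042, 0, 0, 0, 0], [1, 0.0335, 0.042, 0, 0, 0, 0], [1, 0.0335, 0.042, 0, 0, 0, 0], [1, 0.0335, 0.042, 0, 0, 0, 0], [1, 0.0335, 0.042, 0, 0, 0, 0], [1, 0.0335, 0.042, 0, 0, 0, 0], [1, 0.0335, 0.042, 0, 0, 0, 0], [1, 0.0335, 0.042, 0, 0, 0, 0], [1, 0.0335, 0.042, 0, 0, 0, 0], [1, 0.0335, 0.042, 0, 0, 0, 0]], grip_force=30)

```text
clock: 2.6
tcp_pos: [0.4904, -0.0225, 0.25]
orientation: [-0.0, 0.996, -0.088, -0.0]
wrist_force: [1.1, -0.1, 0.7]
finger_gap: 0.0855
```

```bash
python3 - <<'E'
from h import *
from workcell import env
from scipy.spatial.transform import Rotation as Ro
st=env.get_state(); q=st["orientation"]; R=Ro.from_quat(np.r_[q[1:],q[0]]).as_matrix()
print(st["clock"],st["tcp_pos"].round(4),"R",R.round(3).tolist(),st["joint_pos"].round(2),"wf",st["wrist_force"])
s,t=[dict(np.load(n+"0.npz")) for n in("scene","top")]
y=np.array([.1745,.98466,0]);x=np.array([.98466,-.1745,0])
for g in((.501,-.022),(.508,-.023)):
  g=np.r_[g,0]
  for lab,dx,z in(("levtop",-33,.128),("postinner",3,.13),("postouter",11,.13)):
    for n,c,o,k in(("s",s,(90,150),3.8),("t",t,(180,135),3.8)):
      print(g[0],lab,n,[np.round((proj(c,g+x*dx/1e3+y*a+[0,0,z])-o+.5)*k-.5).tolist() for a in(.013,-.013)])
c=env.read_camera("scene")
cv2.imwrite("pics/scene2.png",cv2.resize(c["color"][80:280,70:340,::-1],None,fx=2.8,fy=2.8,interpolation=cv2.INTER_CUBIC))
E
```

```text
2.6 [ 0.4904 -0.0225  0.25  ] R [[0.985, -0.174, -0.0], [-0.174, -0.985, 0.0], [-0.0, -0.0, -1.0]] [-0.21  0.15 -0.16  1.26  0.    1.54] wf [ 1.14474989 -0.06695868  0.70182641]
0.501 levtop s [[452.0, 133.0], [396.0, 145.0]]
0.501 levtop t [[374.0, 210.0], [425.0, 218.0]]
0.501 postinner s [[468.0, 190.0], [410.0, 204.0]]
0.501 postinner t [[385.0, 140.0], [436.0, 147.0]]
0.501 postouter s [[472.0, 204.0], [414.0, 218.0]]
0.501 postouter t [[387.0, 124.0], [438.0, 132.0]]
0.508 levtop s [[456.0, 144.0], [399.0, 157.0]]
0.508 levtop t [[376.0, 197.0], [427.0, 204.0]]
0.508 postinner s [[472.0, 203.0], [414.0, 216.0]]
0.508 postinner t [[387.0, 126.0], [438.0, 133.0]]
0.508 postouter s [[476.0, 217.0], [418.0, 230.0]]
0.508 postouter t [[389.0, 110.0], [440.0, 118.0]]
```

View pics/scene2.png

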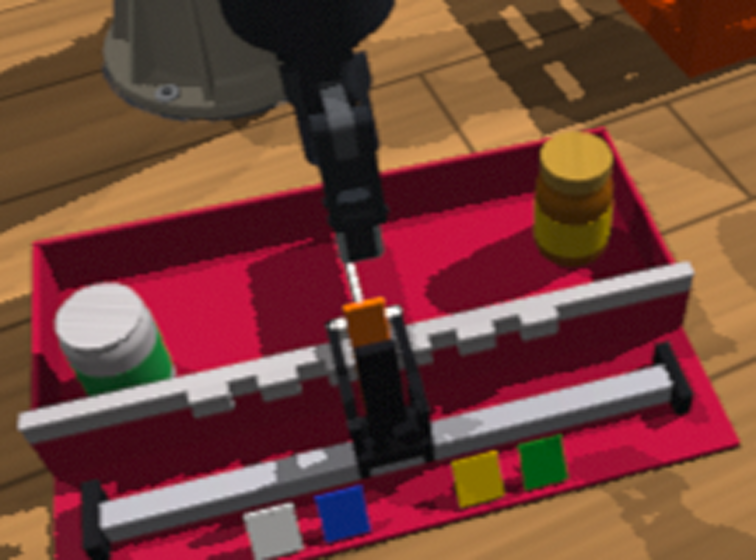

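The predicted lever and post edges match the image to about 2 mm for grip ≈ (0.502, -0.0225). The gripper is hovering over the plates, so I descend.

>>> carry_out(steps=[[1, 0, 0, 0.035, 0, 0, 0], [1, 0, 0, 0.035, 0, 0, 0], [1, 0, 0, 0.034, 0, 0, 0], [1, 0, 0, 0.034, 0, 0, 0], [1, 0.011, 0, 0, 0, 0, 0], [1, 0, 0, 0, 0, 0, 0]])

```text
clock: 3.4
tcp_pos: [0.5027, -0.023, 0.1134]
orientation: [0.0, 0.996, -0.087, 0.001]
wrist_force: [0.2, -0.2, 0.0]
finger_gap: 0.0855
```

```bash
python3 - <<'E'
from h import *
from workcell import env
c=env.read_camera("scene")
cv2.imwrite("pics/scene3.png",cv2.resize(c["color"][150:280,130:290,::-1],None,fx=4,fy=4,interpolation=cv2.INTER_CUBIC))
E
```

```text
(no output)
```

View pics/scene3.png

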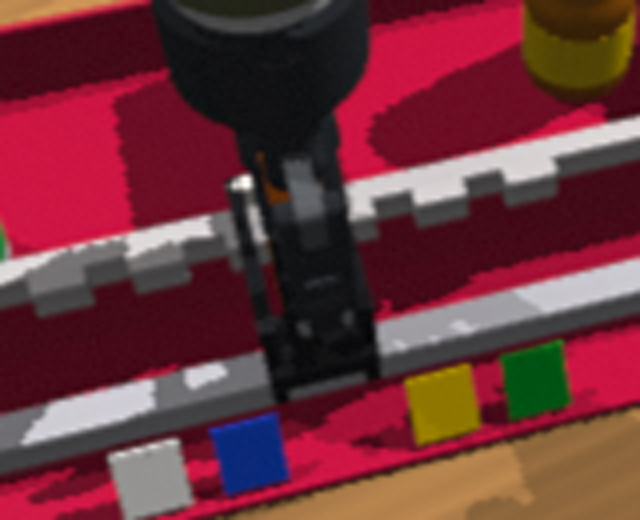

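The fingers straddle the plates: the post-side finger is at (305,200) in front of the post, with a bit of orange lever behind it at (270,180). There is no contact force, so I close.

>>> carry_out(steps=[[-1, 0, 0, 0, 0, 0, 0], [-1, 0, 0, 0, 0, 0, 0], [-1, 0, 0, 0, 0, 0, 0], [-1, 0, 0, 0, 0, 0, 0], [-1, 0, 0, 0, 0, 0, 0], [-1, 0, 0, 0, 0, 0, 0], [-1, 0, 0, 0, 0, 0, 0], [-1, 0, 0, 0, 0, 0, 0]], grip_force=30)

```text
clock: 4.45
tcp_pos: [0.5003, -0.0225, 0.1126]
orientation: [-0.0, 0.996, -0.087, -0.0]
wrist_force: [-3.4, 0.7, 5.7]
finger_gap: 0.0208
```

The gap is 21 mm, so the lever is squeezed against the post. Now I slide 90 mm along +y (tool -y).

>>> carry_out(steps=[[-1, -0.002, 0, 0, 0, 0, 0], [-1, 0, -0.005, 0, 0, 0, 0], [-1, 0, -0.01, 0, 0, 0, 0], [-1, 0, -0.01, 0, 0, 0, 0], [-1, 0, -0.01, 0, 0, 0, 0], [-1, 0, -0.01, 0, 0, 0, 0], [-1, 0, -0.01, 0, 0, 0, 0], [-1, 0, -0.01, 0, 0, 0, 0], [-1, 0, -0.01, 0, 0, 0, 0], [-1, 0, -0.01, 0, 0, 0, 0], [-1, 0, -0.005, 0, 0, 0, 0], [-1, 0, 0, 0, 0, 0, 0], [-1, 0, 0, 0, 0, 0, 0], [-1, 0, 0, 0, 0, 0, 0]])

```text
clock: 6.2
tcp_pos: [0.5161, 0.0672, 0.1127]
orientation: [-0.001, 0.996, -0.087, 0.001]
wrist_force: [7.2, 0.6, 0.1]
finger_gap: 0.0201
```

```bash
python3 - <<'E'
from h import *
from workcell import env
s=env.get_state(); d=s["tcp_pos"]-[.5003,-.0225,.1126]; print("moved along y",d@[.1745,.98466,0],"x",d@[.98466,-.1745,0],s["wrist_force"],s["finger_gap"])
c=env.read_camera("scene")
cv2.imwrite("pics/scene4.png",cv2.resize(c["color"][120:280,130:330,::-1],None,fx=3.6,fy=3.6,interpolation=cv2.INTER_CUBIC))
E
```

```text
moved along y 0.09112204732704678 x -0.00010767356410010637 [7.18670243 0.58076994 0.10162078] 0.020121276943475794
```

View pics/scene4.png

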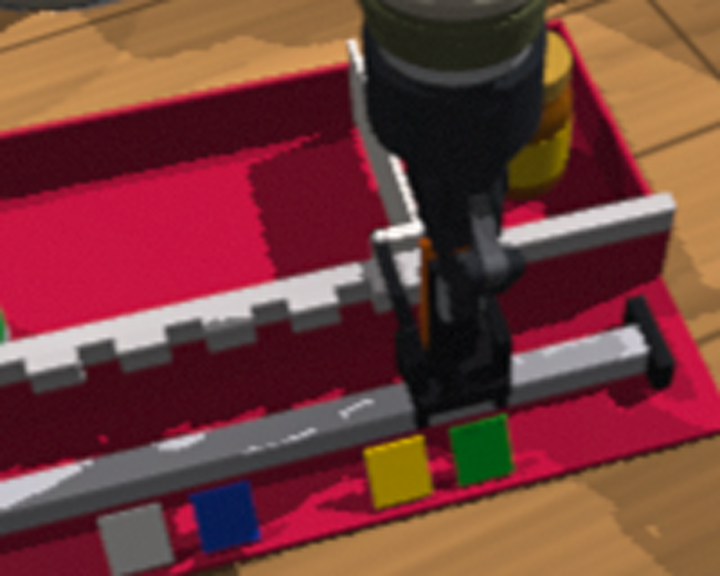

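The divider followed; its foot sits at (463,410) beside the green marker (481,450), with the same offset as at the start. I release, recentre over the free plates and rise.

>>> carry_out(steps=[[1, 0, 0, 0, 0, 0, 0], [1, 0, 0, 0, 0, 0, 0], [1, 0, 0, 0, 0, 0, 0], [1, 0, 0, 0, 0, 0, 0], [1, 0, 0, 0, 0, 0, 0], [1, 0, 0, 0, 0, 0, 0], [1, -0.01, 0, 0, 0, 0, 0], [1, 0, 0, 0, 0, 0, 0], [1, 0, 0, -0.02, 0, 0, 0], [1, 0, 0, -0.03, 0, 0, 0], [1, 0, 0, -0.04, 0, 0, 0], [1, 0, 0, -0.04, 0, 0, 0], [1, -0.05, 0, -0.03, 0, 0, 0], [1, -0.05, 0, 0, 0, 0, 0], [1, 0, 0, 0, 0, 0, 0]])

```text
clock: 8.12
tcp_pos: [0.4031, 0.086, 0.2728]
orientation: [-0.0, 0.996, -0.087, -0.0]
wrist_force: [0.7, -0.4, 0.1]
finger_gap: 0.0854
```

```bash
python3 - <<'E'
from h import *
from workcell import env
s=env.get_state(); print(s["clock"],s["tcp_pos"],s["wrist_force"],s["finger_gap"])
c=env.read_camera("scene")
g=np.array([.502,-.0225,0])+.09*np.array([.1745,.98466,0]);x=np.array([.98466,-.1745,0])
print("free lever top predicted",(proj(c,g-.033*x+[0,0,.128])-[130,120])*3.6,"squeezed",(proj(c,g-.011*x+[0,0,.13])-[130,120])*3.6)
cv2.imwrite("pics/scene5.png",cv2.resize(c["color"][120:280,130:330,::-1],None,fx=3.6,fy=3.6,interpolation=cv2.INTER_CUBIC))
E
```

```text
8.125 [0.4030966  0.08596817 0.27284877] [ 0.68791721 -0.38564928  0.06609773] 0.08542567267682681
free lever top predicted [434.97932343 200.34725073] squeezed [447.51492033 230.76376438]
```

View pics/scene5.png

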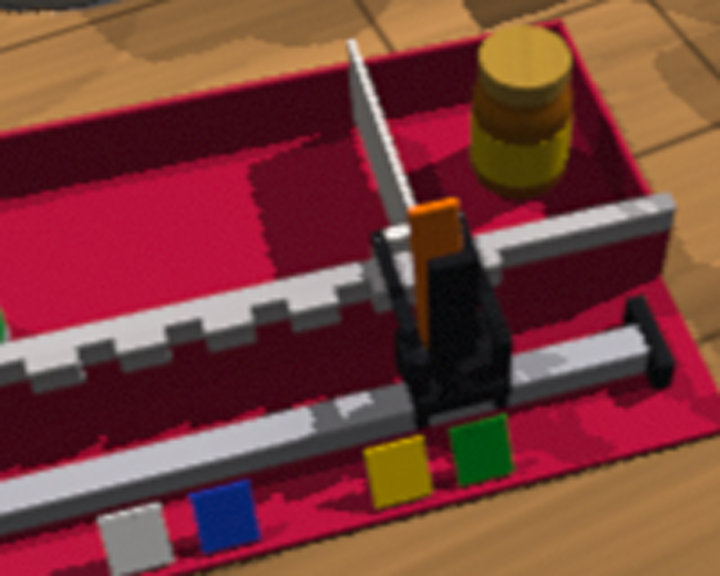

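The lever's top edge is at (435,203), against a prediction of (435,200) for free and locked (half-open would be about (441,215)). The jar is upright and in place, and the robot is clear.

```bash
python3 -c "
from workcell import env
print(env.hand_in())"
```

```text
the job is handed in; nothing more can be done
None
```

I squeezed the orange lever against the post at 30 N, slid the divider 91 mm (measured) along +y to the green-marked notch, then let go and backed the arm clear. I handed the job in at about 8.2 s; no verdict is reported.

**Squeeze:** the gap was 20–21 mm over both plates during the slide, which means fully squeezed. The text gives 22 mm, so the reading was 1–2 mm low.

**Lock:** in the last picture the lever top is about 3 px (enlarged) from where a free, locked lever at the green notch should appear. I judged the lock from that picture; the joint angle itself can't be read.

**Jar and robot:** the honey jar is upright and looks unmoved, and the gripper is clear with no contact force.

**Disagreement:** along the squeeze direction, the lever and marker estimates of the grip point differed by up to about 10 mm because the markers lean. I used the lever and post edges, and the grasp confirmed them to about 2 mm.

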